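# Pin the mould ring in line

## Robot

A 6-joint arm with a two-finger parallel gripper is mounted at the origin on a cart in front of the work surface, level with it; the furniture and walls round the work are solid. World frame = base frame: x ahead of the robot, y to its left, z up, the work surface at z = 0. Lengths are in m, angles in rad, forces in N, time in s.
With the tool pointing down it reaches from about 0.275 to 0.975 m from the base axis. Payload 8.4 kg.
Tool frame: the origin (TCP) lies on the centre line of the jaws, within the pads' length; the fingertips stand 17 mm ahead of it and the grasp point (between the pads) lies 2 mm behind it (ctrl.tips_ahead is the distance from the TCP to the fingertips, in m); z points along the fingers, y is the line along which they close (so a half turn about z gives the same grasp; the last joint's range is limited). The gripper opens to 92 mm and grips with 3 to 60 N. Pads are 20 mm wide; open, the fingers measure 128 mm over their backs; the gripper's body (75 mm by 189 mm) begins 69 mm behind the grasp point.
Start: joints at [1.271, 0.353, 1.633, -0, 1.155, -0.002], TCP at [0.183, 0.597, 0.232] pointing down, gripper open.
Joint ranges: [-2.63, 2.63], [-0.92, 2.1], [0.06, 2.66], [-1.3, 4.44], [0, 2.69], [-3.02, 3.02]. Speed limits (rad/s): [2.22, 2.22, 2.79, 3.14, 3.14, 3.14].

## Interface

Orientations are given as [roll, pitch, yaw] about the fixed x, y, z axes, in that order (R = Rz(yaw) Ry(pitch) Rx(roll)).
In Python, from station import ctrl, grab_frame, camera_info, job gives the robot as it stands. The module is installed in compiled form; this text tells all that it offers.
- The arm moves only by the tool arm_command, never from a script. Its argument "plan" is a list of rows, each a list of 3 entries, a list of its own where there are three numbers: the turn, a rotation vector about the tool's x, y, z in rad, then the shift along the tool's x, y, z in mm, then the opening, from -1 (shut) to 1 (fully open). A call has 1 to 10 rows; each row shifts and turns the commanded pose from where the row before left it, along the tool's axes as they then stand; what a row does not reach is not made up. A row lasts 1/12 s, in which the tool goes at most 41.7 mm and 7.16 degrees, less where a joint would pass 70% of its speed; a pose out of reach is approached as far as the arm can. A call is refused whole if a number of a shift passes 41.7 or a number of a turn 0.125, either way. A call with a gripper value outside its range is refused whole. The fingers move at their own pace and stop on an object; the grip force is fixed at half the most. Time passes only in rows, so rows that do not move let the fingers close. It gives the time, the measured TCP pose, the force, the opening and the grip force at its end, in the units of the state.
- ctrl.read_state(): the state, without advancing time (a new reading comes with each control period).
- grab_frame(name): name is "side" or "top" or "wrist"; returns (picture, depth): 384x512x3 uint8, red, green, blue; 384x512 float32, m along the optical axis (not along the pixel's ray), 0 where there is no reading.
- camera_info(name): a dict with "fx", "fy", "cx", "cy" (pixels), "R" (3x3) and "t" (3): a world point X has camera coordinates R X + t; the wrist camera has in their place "hand_eye" (4x4, takes a point from camera to tool coordinates, whose origin is the TCP and whose axes are the flange's). Camera axes: x right, y down, z forward; pixel columns grow to the right and rows downward; lengths in m; the calibration is good to about 2 mm. A picture is of the moment at which its call begins: read the wrist's pose just before it. camera_info takes no time and is no camera call.
- job.sign_off(): hands the job in; it is judged then, once.
The state is a dict: "t": time; "joints": joint angles; "joint_vel": joint speeds; "joint_efforts": joint torques, N m; "tool_pos": TCP position; "tcp_rot": TCP orientation; "wrist_force": force on the tool from outside, world axes, zero at the start; "torque": the same for the moment, N m; "grip_width": finger opening in m; "gripper_force": force on a finger pad.
Only numpy, scipy, OpenCV 4.12 (cv2) and the standard library are available. Lean on these libraries where they do the work, as an engineer would, in place of code of your own. Each camera call takes 0.05 s, during which the arm holds its last target. There are 200 camera calls.

## Task

The brass top ring of the glass press mould has slipped sideways on its base, so the hole in the ring and the hole in the base below no longer line up. Take the steel taper pin with the red square shank out of its wooden stand and drive it down through the ring into the base hole, so that it draws the ring into line and its collar sits flat on the ring; let go of it there. Do not disturb the jars or the wax tin beside the work.

Things in the scene. Friction and masses are not known exactly. Their poses are not given: they have to be found in the camera images.
- ring_hole (a point): Centre of the mouth of the hole in the brass ring, on the ring's flat top face, 60 mm above the table. Ring: 104 mm across, 16 mm thick, plain round hole 24 mm across straight through. At the start it is 9 to 12 mm out of line with the hole in the base below, in any horizontal direction (unknown).
- ring_hole_foot (a point): Centre of the lower end of the ring's hole, 44 mm above the table, where the ring meets the base's flat top. The pin's tip, lowered down the middle of the ring's hole, lands here on steel; moved some 6.5 mm off the middle towards the base hole it goes on down. The base hole's place is not measured: feel for it with the tip, or see which way the ring sits off-centre on the base.
- ring_middle (a point): Centre of the ring, half-way up. Clips stop it lifting (top 4 mm above the ring, no nearer than 45 mm to the base's centre); it can be shoved sideways any way up to 15 mm from true against 2 to 3 N of friction. The base is dark steel, 152 mm across, 44 mm high, fixed; its round hole, also 24 mm, runs straight down its centre to the table.
- pin_shank (a point): Centre of the pin's square red grip shank (18 x 18 mm, 44 mm long; a steel button adds 1 mm on top), 86 mm above the pin's tip; z runs up along the pin from tip to shank, x and y are square to the shank's faces. Whole pin 109 mm long, 0.18 to 0.35 kg. At the start it stands in its stand, collar resting on the stand's top, this point 94 mm above the table.
- pin_collar (a point): Centre of the underside of the pin's collar (36 mm across, 8 mm thick), 56 mm above the tip and 30 mm below the shank's centre. When the pin is home this face lies on the ring's top. Below it the pin is round: 22.4 mm across for 24 mm, then tapering evenly over 32 mm to a flat tip 9 mm across. The taper centres the pin in the base hole as it goes down, so it must be let move sideways.
- pin_stand: Wooden block, 70 x 70 mm and 64 mm high, fixed to the table, with a 27 mm through hole in its middle that holds the pin loosely; raise the pin 60 mm to clear it. Origin at the centre of its underside.
- yellow_jar_mid (a point): Bystander: small glass jar of yellow grains, 53 mm across, 63 mm high; point at its centre.
- purple_jar_mid (a point): Bystander: squat glass jar of purple grains with a cream lid, 60 mm across, 55 mm high; point at its centre.
- wax_mid (a point): Bystander: flat round yellow tin, 66 mm across, 26 mm high; point at its centre.

How it is judged:
On the way:
1. the pin is lifted clear of its stand (height (world z) of pin_collar above 0.122 m and contact force between taper_pin and the fingers above 0.5 N), for 0.1 s.
At the end, for the whole second after the job is handed in: The pin stands upright (within 3.4 degrees) in the ring's hole, within 3 mm of its centre, with its collar down on the ring's top face (gap under 2.5 mm), which is only possible with both holes in line; it is released and at rest (z of pin_collar in the frame of ring_hole below 0.0025 m and horizontal distance between pin_collar and ring_hole below 0.003 m and angle between pin_collar's own z axis and vertical below 0.06 rad and linear speed of taper_pin below 0.01 m/s); the robot touches nothing.
It fails at once if a jar or the wax tin is moved more than 20 mm (distance of any of yellow_jar_mid, purple_jar_mid, wax_mid from where it was at the start of the episode above 0.02 m).
It also fails if it takes over 64 s, if anything falls off the work surface, if the arm or the gripper's body presses on something with over 40 N, if the wrist force passes 120 N, or if a joint passes its speed limit or range.

## Working session

There is one attempt and no reset: what is moved stays moved. The work goes in short steps, Python scripts to look and compute and a tool call to move; the robot and the scene stay as the last step left them, time stands still between calls to the robot, and variables do not carry over. Pictures are saved under pics/ and viewed, at most 10 in all, crops included, and the job is handed in when it is done.

Besides the shell and the picture viewer there is one more tool, called after "Request:" in YAML: its name, and indented under it one key for each argument. arm_command: Moves the arm, as the interface text tells. Its arguments: {"type":"object","properties":{"plan":{"type":"array"}},"required":["plan"]}

```bash
mkdir -p pics; cat > h.py <<'E'
import numpy as np, cv2
from station import ctrl, grab_frame, camera_info, job
from scipy.spatial.transform import Rotation as Ro
def save(n,im): cv2.imwrite('pics/'+n, im[...,::-1])
def cam(name, st=None):
    c=camera_info(name)
    if name=='wrist':
        T=np.array(c['hand_eye']); r=Ro.from_euler('xyz',st['tcp_rot']).as_matrix() if np.size(st['tcp_rot'])==3 else np.array(st['tcp_rot'])
        Rw=r@T[:3,:3]; o=r@T[:3,3]+np.array(st['tool_pos'])
    else:
        R=np.array(c['R']); Rw=R.T; o=-R.T@np.array(c['t'])
    return c,Rw,o
def ray(C,u,v):
    c,Rw,o=C; return o, Rw@np.array([(u-c['cx'])/c['fx'],(v-c['cy'])/c['fy'],1.])
def plane(C,u,v,z):
    o,d=ray(C,u,v); return o+d*(z-o[2])/d[2]
def cloud(C,depth):
    c,Rw,o=C; v,u=np.mgrid[:384,:512]
    p=np.stack([(u-c['cx'])/c['fx']*depth,(v-c['cy'])/c['fy']*depth,depth],-1)
    return p@Rw.T+o
E
python3 - <<'E'
from h import *
s=ctrl.read_state(); print(s)
ims=[]
for n in ['side','top']:
    im,d=grab_frame(n); save(n+'0.png',im); np.savez(n+'0.npz',im=im,d=d); ims.append(im)
    print(n,camera_info(n))
cv2.imwrite('pics/both.png',cv2.resize(np.vstack(ims),None,fx=.78,fy=.78)[...,::-1])
E
```

```text
{'t': 0.0, 'joints': array([ 1.27060915e+00,  3.53609001e-01,  1.63411300e+00,  1.43717594e-05,
        1.15519353e+00, -2.41648595e-03]), 'joint_vel': array([-0.00146454,  0.00178086, -0.00212342, -0.00030714,  0.001119  ,
        0.0001483 ]), 'joint_efforts': array([-8.60941291e-04, -5.93835247e+01, -3.34216404e+01,  6.97576418e-02,
        2.31281924e-02, -1.51333488e-04]), 'tool_pos': array([0.18323856, 0.5970559 , 0.23089717]), 'tcp_rot': array([-3.14026982e+00, -1.63373119e-05,  2.84381614e+00]), 'wrist_force': array([ 0.33740358,  0.30158008, -0.2062365 ]), 'torque': array([ 0.01129644,  0.00678354, -0.02051116]), 'gripper_force': 0.0, 'grip_width': 0.09186259708129411}
side {'fx': 443.2532396974177, 'fy': 443.2532396974177, 'cx': 254.78931533835396, 'cy': 187.37041400630716, 'R': array([[ 0.89356689, -0.44878471,  0.01142345],
       [-0.23634704, -0.49191552, -0.8379494 ],
       [ 0.38167825,  0.74606394, -0.54562836]]), 't': array([-0.3472196 ,  0.35138003,  0.45531039])}
top {'fx': 409.09665773942845, 'fy': 409.09665773942845, 'cx': 252.18283483964817, 'cy': 187.748469559638, 'R': array([[-0.01839527, -0.99959541, -0.02169387],
       [-0.98409618,  0.02193572, -0.17627688],
       [ 0.17668143,  0.01810619, -0.98410154]]), 't': array([0.32894116, 0.52585655, 0.85321138])}
```

View pics/top0.png

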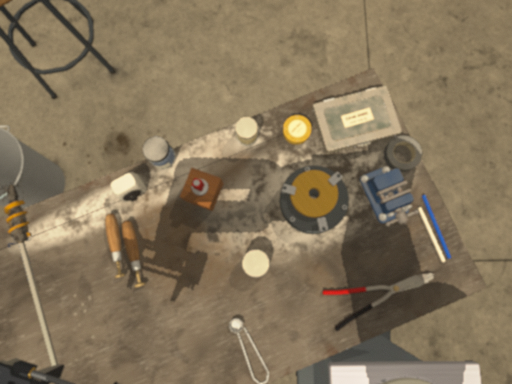

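View pics/side0.png

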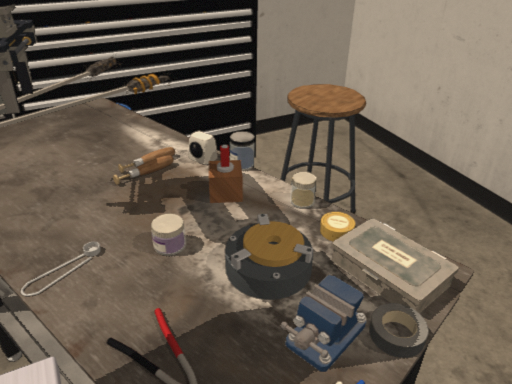

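Top view: the stand with the red shank is at about (202,188) and the brass ring at (315,193) with its hole, set off upwards on the dark base (314,198). The wax tin is at (297,128), the yellow jar at (247,128) and the purple jar at (256,263). Side view: red shank at (225,157), ring hole at (276,241).

```bash
python3 - <<'E'
from h import *
def tri(a,b):
    (o1,d1),(o2,d2)=a,b
    k=np.linalg.lstsq(np.stack([d1,-d2],1),o2-o1,rcond=None)[0]
    p,q=o1+k[0]*d1,o2+k[1]*d2; return (p+q)/2,np.linalg.norm(p-q)
def big(m,roi):
    x0,y0,x1,y1=roi; z=np.zeros_like(m,np.uint8); z[y0:y1,x0:x1]=m[y0:y1,x0:x1]
    cs=cv2.findContours(z,cv2.RETR_CCOMP,cv2.CHAIN_APPROX_NONE); return cs
C={n:cam(n) for n in ['side','top']}; D={n:np.load(n+'0.npz') for n in C}
roi={'side':(205,140,245,170),'top':(185,170,220,205)}
red={}; hole={}
for n in C:
    im=D[n]['im']; hsv=cv2.cvtColor(im,cv2.COLOR_RGB2HSV); h,s,v=[hsv[...,i].astype(int) for i in range(3)]
    m=(((h<6)|(h>172))&(s>140)&(v>70)); x0,y0,x1,y1=roi[n]
    ys,xs=np.nonzero(m[y0:y1,x0:x1]); red[n]=(xs.mean()+x0,ys.mean()+y0); print(n,'red',red[n],len(xs),xs.min()+x0,xs.max()+x0,ys.min()+y0,ys.max()+y0)
    br=((h>14)&(h<26)&(s>140)&(v>90)).astype(np.uint8)
    r2={'side':(220,205,315,285),'top':(275,155,355,235)}[n]
    cs,hi=big(br,r2)
    i=max(range(len(cs)),key=lambda i:cv2.contourArea(cs[i]))
    print(n,'ring ellipse',cv2.fitEllipse(cv2.convexHull(cs[i])))
    ho=[j for j in range(len(cs)) if hi[0][j][3]==i and len(cs[j])>8]
    for j in ho:
        e=cv2.fitEllipse(cs[j]); print('  hole',e, plane(C[n],*e[0],.060)); hole[n]=e[0]
print('shank tri',tri(ray(C['side'],*red['side']),ray(C['top'],*red['top'])))
if len(hole)==2: print('hole tri',tri(ray(C['side'],*hole['side']),ray(C['top'],*hole['top'])))
for n in C:
    P=cloud(C[n],D[n]['d']); 
    for nm,(u,v) in {'side':dict(wax=(338,225),yj=(304,180),pj=(168,220)),'top':dict(wax=(297,128),yj=(247,128),pj=(256,263),stand=(202,188),ring=(298,193))}[n].items(): print(n,nm,P[v,u].round(3))
t=D['top']['im'][140:250,150:370]; cv2.imwrite('pics/c1.png',cv2.resize(t,None,fx=3.6,fy=3.6,interpolation=2)[...,::-1])
E
```

```text
side red (np.float64(224.3184713375796), np.float64(156.3184713375796)) 157 220 228 146 166
side ring ellipse ((273.2389831542969, 243.52780151367188), (44.85939407348633, 61.01955032348633), 94.11753845214844)
  hole ((272.8749084472656, 242.52313232421875), (4.793588161468506, 10.423264503479004), 93.1669921875) [0.51093657 0.17700036 0.06      ]
top red (np.float64(198.52173913043478), np.float64(185.52173913043478)) 46 192 202 179 189
top ring ellipse ((313.60882568359375, 193.29776000976562), (47.10066604614258, 47.915401458740234), 111.55460357666016)
  hole ((313.5045471191406, 193.25473022460938), (10.591517448425293, 11.332483291625977), 133.41131591796875) [0.51557813 0.18503183 0.06      ]
shank tri (array([0.53197091, 0.43035135, 0.09420935]), np.float64(0.0002667029587131578))
hole tri (array([0.51605109, 0.18434368, 0.05274   ]), np.float64(0.0014862523185818644))
side wax [0.668 0.203 0.026]
side yj [0.662 0.321 0.062]
side pj [0.373 0.323 0.054]
top wax [0.675 0.212 0.027]
top yj [0.666 0.327 0.063]
top pj [0.369 0.313 0.053]
top stand [0.528 0.424 0.085]
top ring [0.517 0.219 0.061]
```

View pics/c1.png

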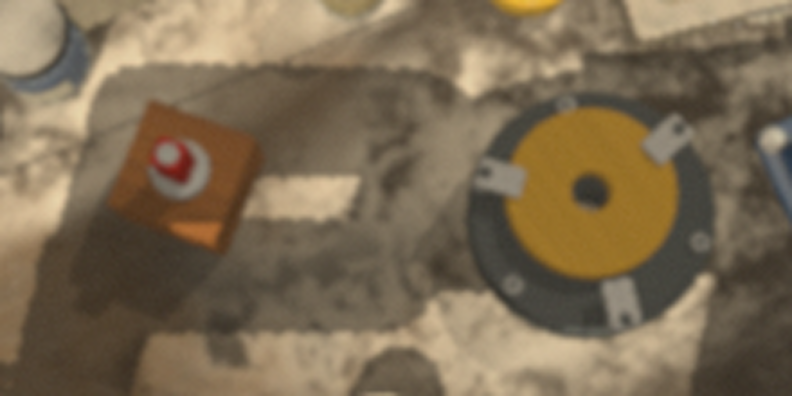

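The crop shows the pin's bright button at about (168,155) on the turned wooden stand. The ring (591,192) is offset up the image (+x) relative to the base (591,215). Both measurements pass the checks: shank z is 94 mm and ring top is 60 mm. I'll move in and use the wrist view.

Request:
arm_command:
  plan:
    - [[0,0,0],[-20,-3,-3],1]
    - [[0,0,0],[-38,-6,-3],1]
    - [[0,0,0],[-38,-6,-3],1]
    - [[0,0,0],[-38,-6,-3],1]
    - [[0,0,0],[-38,-6,-3],1]
    - [[0,0,0],[-38,-6,-3],1]
    - [[0,0,0],[-38,-6,-3],1]
    - [[0,0,0],[-38,-6,-3],1]
    - [[0,0,0],[-38,-6,-3],1]
    - [[0,0,0],[-20,-6,-3],1]

```text
t: 0.93
tool_pos: [0.4988, 0.44, 0.2612]
tcp_rot: [-3.141, 0.001, 2.842]
wrist_force: [0.5, 0.5, -0.3]
grip_width: 0.0921
gripper_force: 0.0
```

```bash
python3 - <<'E'
from h import *
s=ctrl.read_state(); print(s['t'],s['tool_pos'],s['tcp_rot'],s['wrist_force'])
im,d=grab_frame('wrist'); save('w1.png',im); np.savez('w1.npz',im=im,d=d,p=s['tool_pos'],r=s['tcp_rot']); print(camera_info('wrist'))
C=cam('wrist',s); c,Rw,o=C
for X in ([.532,.43,.116],[.515,.185,.06]):
    q=Rw.T@(np.array(X)-o); print(q, c['cx']+c['fx']*q[0]/q[2],c['cy']+c['fy']*q[1]/q[2])
E
```

```text
0.9333 [0.49880269 0.44000545 0.26124252] [-3.14106220e+00  8.98155547e-04  2.84216335e+00] [ 0.5432898   0.54085881 -0.32967015]
{'fx': 298.0389254072929, 'fy': 298.0389254072929, 'cx': 261.0559666179012, 'cy': 190.1844035142786, 'hand_eye': array([[-5.06748317e-04, -9.54770844e-01, -2.97342192e-01,
         8.47997416e-02],
       [ 9.99999719e-01, -6.48331742e-04,  3.77545042e-04,
         9.89429113e-05],
       [-5.53245379e-04, -2.97341917e-01,  9.54770903e-01,
        -1.52855086e-01],
       [ 0.00000000e+00,  0.00000000e+00,  0.00000000e+00,
         1.00000000e+00]])}
[1.05770730e-04 2.52968934e-02 3.20129607e-01] 261.15443859355184 213.73567390543533
[-0.23898041  0.06219134  0.39031935] 78.57599371347209 237.6722914794912
```

View pics/w1.png

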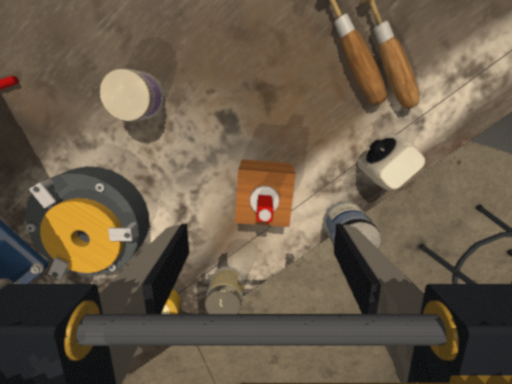

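The wrist view shows the shank at (265,207), with its faces about square to the image, so the tool yaw is nearly right already. The ring (80,237) and the base (88,230) are both visible.

```bash
cat > m.py <<'E'
from h import *
from scipy.optimize import least_squares
def circ(p,r):
    f=least_squares(lambda c:np.hypot(p[:,0]-c[0],p[:,1]-c[1])-r,p.mean(0),loss='soft_l1',f_scale=.002); return f.x,np.abs(f.fun).mean()
w=np.load('w1.npz'); t=np.load('top0.npz'); s0=np.load('side0.npz')
CW=cam('wrist',dict(tool_pos=w['p'],tcp_rot=w['r']))
for n,C,D in (('w',CW,w),('top',cam('top'),t),('side',cam('side'),s0)):
    P=cloud(C,D['d']); hsv=cv2.cvtColor(D['im'],cv2.COLOR_RGB2HSV); h,s,v=[hsv[...,i].astype(int) for i in range(3)]
    r=np.hypot(P[...,0]-.515,P[...,1]-.185)
    br=(h>14)&(h<26)&(s>140)&(r<.08)&(P[...,2]>.045)
    cs,_=cv2.findContours(br.astype(np.uint8),cv2.RETR_EXTERNAL,cv2.CHAIN_APPROX_NONE)
    k=cv2.convexHull(max(cs,key=cv2.contourArea))[:,0]
    q=np.array([plane(C,u,vv,.06)[:2] for u,vv in k]); print(n,'ring',circ(q,.052))
    b=(np.abs(P[...,2]-.044)<.006)&(r<.10)&(s<110)
    q=P[b][:,:2]; an=np.arctan2(q[:,1]-.185,q[:,0]-.505); 
    o=[]
    for a in np.arange(-np.pi,np.pi,.1):
        g=q[(an>=a)&(an<a+.1)]
        if len(g)>3: o.append(g[np.argmax(np.hypot(g[:,0]-.505,g[:,1]-.185))])
    print(n,'base',circ(np.array(o),.075),len(o),np.median(P[b][:,2]))
# shank in the wrist view
P=cloud(CW,w['d']); hsv=cv2.cvtColor(w['im'],cv2.COLOR_RGB2HSV); h,s,v=[hsv[...,i].astype(int) for i in range(3)]
u,vv=np.meshgrid(np.arange(512),np.arange(384)); roi=(abs(u-265)<25)&(abs(vv-207)<25)
m=((h<6)|(h>172))&(s>140)&roi; print('red',m.sum(),u[m].min(),u[m].max(),vv[m].min(),vv[m].max(),P[m].mean(0))
sh=roi&(P[...,2]>.108); pt=P[sh]; print('top pts',len(pt),pt.mean(0),'ztop',np.percentile(pt[:,2],90))
uc,vc=(u[sh].min()+u[sh].max())/2,(vv[sh].min()+vv[sh].max())/2; print('px',uc,vc,u[sh].min(),u[sh].max(),vv[sh].min(),vv[sh].max())
st=(abs(P[...,2]-.064)<.004)&(abs(u-265)<60)&(abs(vv-195)<60); q=P[st][:,:2]; print('stand',cv2.minAreaRect((q*1000).astype(np.float32)))
f=m&(P[...,2]<.106)&(P[...,2]>.08); q=P[f][:,:2]; print('face',len(q),q.mean(0),[np.degrees(np.arctan2(*np.linalg.svd(q-q.mean(0))[2][0][::-1]))], 'tool yaw deg',np.degrees(w['r'][2]))
col=cv2.resize(w['im'][180:245,225:305],None,fx=7,fy=7,interpolation=cv2.INTER_NEAREST); save('w1c.png',col)
E
python3 m.py
```

```text
w ring (array([0.51502835, 0.19016761]), np.float64(0.0017437004156027856))
w base (array([0.50737203, 0.18489494]), np.float64(0.0025191055589384942)) 61 0.043719701367466945
top ring (array([0.51602578, 0.18471176]), np.float64(0.0004694840190264496))
top base (array([0.50734791, 0.18183363]), np.float64(0.00036669324317984293)) 58 0.0446537981684082
side ring (array([0.51040684, 0.17489833]), np.float64(0.003180239854376437))
side base (array([0.50477789, 0.1812722 ]), np.float64(0.0025399000197795264)) 50 0.044072008192699075
red 266 257 272 195 221 [0.52790874 0.4350466  0.1056385 ]
top pts 298 [0.5273814  0.4354839  0.12878194] ztop 0.11851789535492939
px 266.0 207.0 243 289 186 228
stand ((534.5043334960938, 433.59600830078125), (69.98484802246094, 70.83375549316406), 68.25927734375)
face 101 [0.52573812 0.43599198] [np.float64(-109.90816216481056)] tool yaw deg 162.84396443331943
```

View pics/w1c.png

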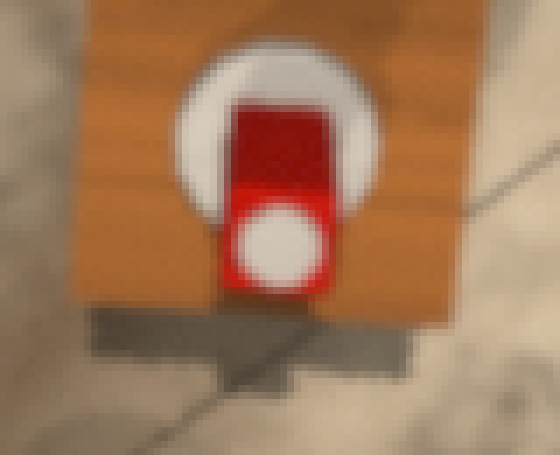

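The crop shows the shank top square to the image, with the button centre at crop (281,246), which is wrist pixel (265.1,215.1).

```bash
python3 - <<'E'
from h import *
w=np.load('w1.npz'); CW=cam('wrist',dict(tool_pos=w['p'],tcp_rot=w['r']))
a=plane(CW,265.1,215.1,.117); b=plane(cam('top'),196.7,183.1,.117); print(a,b)
(o1,d1),(o2,d2)=ray(CW,265.1,215.1),ray(cam('top'),196.7,183.1)
k=np.linalg.lstsq(np.stack([d1,-d2],1),o2-o1,rcond=None)[0]; print('tri',o1+k[0]*d1,o2+k[1]*d2)
s=ctrl.read_state(); R=Ro.from_euler('xyz',s['tcp_rot']).as_matrix()
print('shift mm', R.T@(np.r_[a[:2],.096]-s['tool_pos'])*1000)
E
```

```text
[0.53436738 0.43369528 0.117     ] [0.53269635 0.43069957 0.117     ]
tri [0.53601174 0.4332508  0.11281372] [0.53365355 0.43147106 0.11207639]
shift mm [-33.19661389   5.32051879 165.9089736 ]
```

Request:
arm_command:
  plan:
    - [[0,0,0],[-11,2,10],1]
    - [[0,0,0],[-11,2,20],1]
    - [[0,0,0],[-11,1,25],1]
    - [[0,0,0],[0,0,25],1]
    - [[0,0,0],[0,0,25],1]
    - [[0,0,0],[0,0,25],1]
    - [[0,0,0],[0,0,15],1]
    - [[0,0,0],[0,0,11],1]
    - [[0,0,0],[0,0,7],1]
    - [[0,0,0],[0,0,0],1]

```text
t: 1.82
tool_pos: [0.5275, 0.437, 0.0967]
tcp_rot: [-3.14, -0.001, 2.844]
wrist_force: [-1.5, 0.5, -0.1]
grip_width: 0.0922
gripper_force: 0.0
```

```bash
python3 - <<'E'
from h import *
s=ctrl.read_state(); print(s['tool_pos'],s['tcp_rot'])
im,d=grab_frame('wrist'); save('w2.png',im)
hsv=cv2.cvtColor(im,cv2.COLOR_RGB2HSV); h,S,v=[hsv[...,i].astype(int) for i in range(3)]
m=(((h<6)|(h>172))&(S>140)).astype(np.uint8); n,l,st,ce=cv2.connectedComponentsWithStats(m); print([(list(st[i]),ce[i].round(1)) for i in range(1,n) if st[i][4]>100])
E
```

```text
[0.52749386 0.4370035  0.09672762] [-3.13956259e+00 -1.46845593e-03  2.84437545e+00]
[([np.int32(240), np.int32(233), np.int32(35), np.int32(63), np.int32(1442)], array([258.1, 259.5]))]
```

View pics/w2.png

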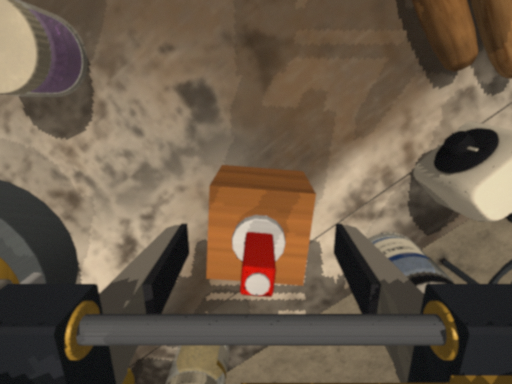

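The button is at (257,284), centred between the fingers. I'll finish the remaining −7 mm in tool x, then close.

Request:
arm_command:
  plan:
    - [[0,0,0],[-4,-1,0],1]
    - [[0,0,0],[-4,0,0],1]
    - [[0,0,0],[0,0,0],1]
    - [[0,0,0],[0,0,0],-1]
    - [[0,0,0],[0,0,0],-1]
    - [[0,0,0],[0,0,0],-1]
    - [[0,0,0],[0,0,0],-1]
    - [[0,0,0],[0,0,0],-1]
    - [[0,0,0],[0,0,0],-1]
    - [[0,0,0],[0,0,0],-1]

```text
t: 2.7
tool_pos: [0.5358, 0.4339, 0.0985]
tcp_rot: [-3.142, -0.0, 2.844]
wrist_force: [0.3, -0.2, -0.8]
grip_width: 0.0471
gripper_force: 0.0
```

Request:
arm_command:
  plan:
    - [[0,0,0],[0,0,0],-1]
    - [[0,0,0],[0,0,0],-1]
    - [[0,0,0],[0,0,0],-1]
    - [[0,0,0],[0,0,0],-1]
    - [[0,0,0],[0,0,0],-1]
    - [[0,0,0],[0,0,0],-1]
    - [[0,0,0],[0,0,0],-1]
    - [[0,0,0],[0,0,0],-1]

```text
t: 3.37
tool_pos: [0.5359, 0.4338, 0.0986]
tcp_rot: [-3.141, 0.0, 2.844]
wrist_force: [0.3, -1.7, 0.1]
grip_width: 0.0177
gripper_force: 30.0
```

Request:
arm_command:
  plan:
    - [[0,0,0],[0,0,-5],-1]
    - [[0,0,0],[0,0,-10],-1]
    - [[0,0,0],[0,0,-15],-1]
    - [[0,0,0],[0,0,-15],-1]
    - [[0,0,0],[0,0,-15],-1]
    - [[0,0,0],[0,0,-15],-1]
    - [[0,0,0],[0,0,-10],-1]
    - [[0,0,0],[0,0,-5],-1]
    - [[0,0,0],[0,0,-2],-1]
    - [[0,0,0],[0,0,0],-1]

```text
t: 4.2
tool_pos: [0.5359, 0.4339, 0.1908]
tcp_rot: [3.141, 0.0, 2.844]
wrist_force: [0.6, 0.8, -3.3]
grip_width: 0.0176
gripper_force: 30.0
```

```bash
python3 - <<'E'
from h import *
s=ctrl.read_state(); print(s['tool_pos'],s['tcp_rot'],s['wrist_force'],s['gripper_force'],s['grip_width'])
im,d=grab_frame('side'); save('s2.png',cv2.resize(im[60:300,120:400],None,fx=2.5,fy=2.5)); 
R=Ro.from_euler('xyz',s['tcp_rot']).as_matrix()
for p in ((.507,.1835),(.5155,.1875)): print(R.T@(np.r_[p,.18]-s['tool_pos'])*1000)
E
```

```text
[0.53588593 0.43387916 0.19082473] [3.14131636e+00 1.89620351e-04 2.84385820e+00] [ 0.56699134  0.79575833 -3.27693915] 29.998764395713806 0.01760869710593798
[ -45.83289738 -247.84018288   10.76494571]
[ -52.78550708 -241.52265101   10.76800958]
```

View pics/s2.png

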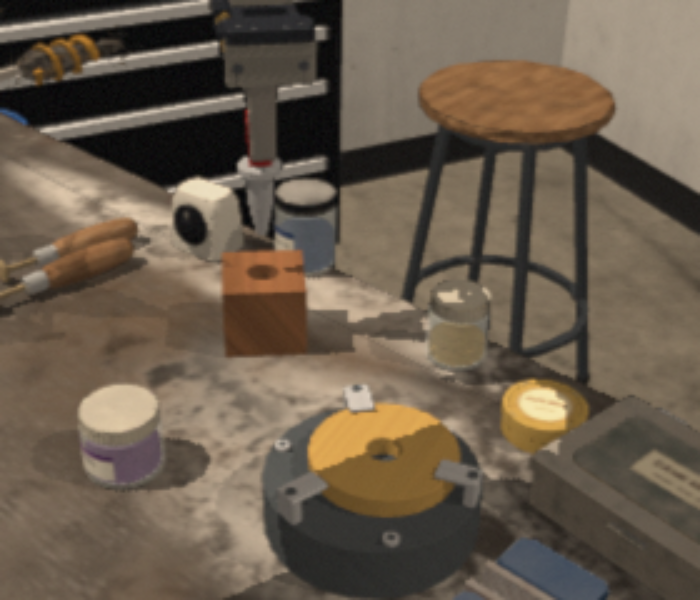

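The side view shows the pin hanging upright, clear of the stand at crop (260,190). I'll carry it towards the ring and look again from there.

Request:
arm_command:
  plan:
    - [[0,0,0],[-3,-10,0],-1]
    - [[0,0,0],[-5,-20,0],-1]
    - [[0,0,0],[-5,-25,0],-1]
    - [[0,0,0],[-5,-25,0],-1]
    - [[0,0,0],[-5,-25,0],-1]
    - [[0,0,0],[-5,-25,0],-1]
    - [[0,0,0],[-5,-25,0],-1]
    - [[0,0,0],[-4,-15,0],-1]
    - [[0,0,0],[-3,-10,0],-1]
    - [[0,0,0],[0,0,0],-1]

```text
t: 5.08
tool_pos: [0.5212, 0.2482, 0.1903]
tcp_rot: [-3.141, -0.0, 2.842]
wrist_force: [-0.5, -0.3, -1.9]
grip_width: 0.0177
gripper_force: 30.0
```

```bash
cat > ring.py <<'E'
from h import *
from m import circ
import sys
s=ctrl.read_state(); print(s['tool_pos'],s['tcp_rot'],s['wrist_force'])
im,D=grab_frame('wrist'); save(sys.argv[1],im); C=cam('wrist',s); P=cloud(C,D)
hsv=cv2.cvtColor(im,cv2.COLOR_RGB2HSV); h,S,v=[hsv[...,i].astype(int) for i in range(3)]
r=np.hypot(P[...,0]-.512,P[...,1]-.185)
br=((h>14)&(h<26)&(S>130)&(r<.075)&(P[...,2]>.045)).astype(np.uint8)
cs,hi=cv2.findContours(br,cv2.RETR_CCOMP,cv2.CHAIN_APPROX_NONE)
i=max(range(len(cs)),key=lambda i:cv2.contourArea(cs[i])); k=cv2.convexHull(cs[i])[:,0]
q=np.array([plane(C,a,b,.06)[:2] for a,b in k]); print('ring',circ(q,.052))
for j in range(len(cs)):
    if hi[0][j][3]==i and len(cs[j])>20: 
        q=np.array([plane(C,a,b,.06)[:2] for a,b in cs[j][:,0]]); print('hole',circ(q,.012),cv2.fitEllipse(cs[j]))
b=(np.abs(P[...,2]-.044)<.006)&(r<.10)&(S<110); q=P[b][:,:2]; an=np.arctan2(q[:,1]-.184,q[:,0]-.507); o=[]
for a in np.arange(-np.pi,np.pi,.1):
    g=q[(an>=a)&(an<a+.1)]
    if len(g)>3:
        rr=np.hypot(g[:,0]-.507,g[:,1]-.184)
        if rr.max()>.068: o.append(g[np.argmax(rr)])
print('base',circ(np.array(o),.076),len(o))
E
sed -i 's/^w=np.load/if __name__!="__main__": raise_=1\nw=np.load/' m.py
sed -i '/^if __name__/,$d' m.py
python3 ring.py w3.png
```

```text
[0.5212076  0.24820923 0.19034072] [-3.14079652e+00 -3.83931535e-04  2.84221254e+00] [-0.53591734 -0.29784763 -1.9400622 ]
ring (array([0.51564763, 0.1868815 ]), np.float64(0.0009110876216978118))
hole (array([0.51473287, 0.18830141]), np.float64(0.001379173341174866)) ((201.94703674316406, 197.84910583496094), (18.246932983398438, 23.3043270111084), 116.4891357421875)
base (array([0.50761504, 0.18408452]), np.float64(0.0004816742876614507)) 47
```

View pics/w3.png

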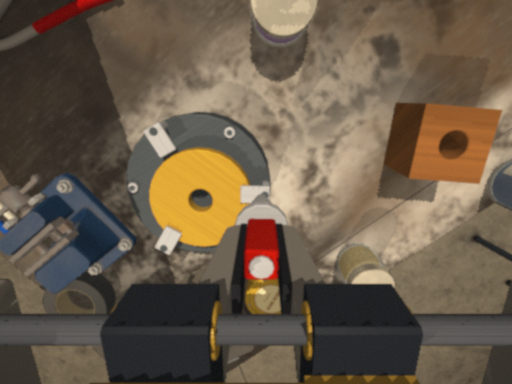

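Ring centre is (0.5156,0.1869) and base centre (0.5076,0.1841), so the ring is off by about 9 mm towards +x. I'll aim the tip about 6 mm off the ring centre towards the base hole, TCP about (0.511,0.185).

Request:
arm_command:
  plan:
    - [[0,0,0],[-2,-10,0],-1]
    - [[0,0,0],[-2,-20,0],-1]
    - [[0,0,0],[-2,-18,0],-1]
    - [[0,0,0],[-2,-10,0],-1]
    - [[0,0,0],[-1,-5,5],-1]
    - [[0,0,0],[0,0,8],-1]
    - [[0,0,0],[0,0,8],-1]
    - [[0,0,0],[0,0,7],-1]
    - [[0,0,0],[0,0,0],-1]
    - [[0,0,0],[0,0,0],-1]

```text
t: 5.97
tool_pos: [0.5111, 0.1876, 0.1617]
tcp_rot: [-3.141, -0.001, 2.844]
wrist_force: [-0.0, -0.6, -2.7]
grip_width: 0.0178
gripper_force: 30.0
```

```bash
python3 ring.py w4.png; python3 - <<'E'
from h import *
im,d=grab_frame('side'); save('s3.png',cv2.resize(im[150:300,200:340],None,fx=4,fy=4,interpolation=2))
E
```

```text
[0.51107185 0.18756961 0.16169786] [-3.14077133e+00 -1.27023182e-03  2.84433983e+00] [-0.04078517 -0.61637969 -2.74996544]
ring (array([0.51566773, 0.18578944]), np.float64(0.0005888284079433308))
base (array([0.50761953, 0.18371204]), np.float64(0.0005236123560875536)) 48
```

View pics/s3.png

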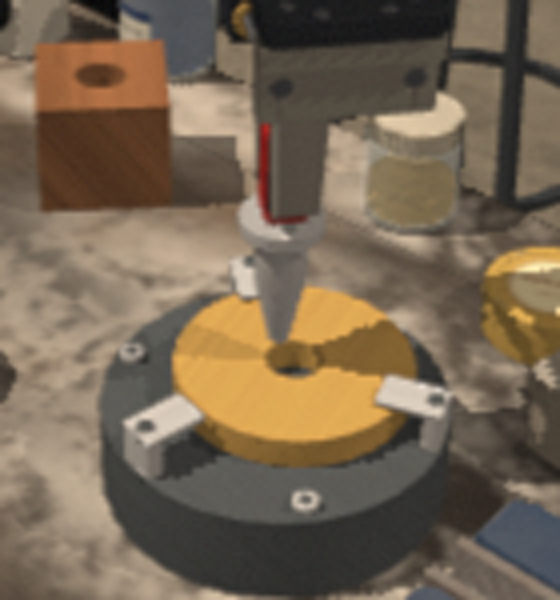

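The tip is just above the ring's hole at crop (285,340). The pin needs 3 mm more in −y, then go down gently.

Request:
arm_command:
  plan:
    - [[0,0,0],[-1,-3,0],-1]
    - [[0,0,0],[0,0,2],-1]
    - [[0,0,0],[0,0,4],-1]
    - [[0,0,0],[0,0,4],-1]
    - [[0,0,0],[0,0,4],-1]
    - [[0,0,0],[0,0,4],-1]
    - [[0,0,0],[0,0,2],-1]
    - [[0,0,0],[0,0,0],-1]

```text
t: 6.73
tool_pos: [0.5117, 0.1841, 0.1421]
tcp_rot: [3.142, 0.0, 2.844]
wrist_force: [2.0, -0.1, -3.1]
grip_width: 0.0177
gripper_force: 30.0
```

Request:
arm_command:
  plan:
    - [[0,0,0],[0,0,2],-1]
    - [[0,0,0],[0,0,3],-1]
    - [[0,0,0],[0,0,3],-1]
    - [[0,0,0],[0,0,3],-1]
    - [[0,0,0],[0,0,0],-1]
    - [[0,0,0],[0,0,0],-1]

```text
t: 7.23
tool_pos: [0.5112, 0.1839, 0.1312]
tcp_rot: [-3.141, -0.001, 2.844]
wrist_force: [1.6, -0.4, -2.7]
grip_width: 0.0177
gripper_force: 30.0
```

The tip is past 44 mm with no load, so it is in the base hole. Next I'll go down and drift towards the base centre.

Request:
arm_command:
  plan:
    - [[0,0,0],[0.5,0,2],-1]
    - [[0,0,0],[0.5,0,2],-1]
    - [[0,0,0],[0.5,0,2],-1]
    - [[0,0,0],[0.5,0,2],-1]
    - [[0,0,0],[0,0,0],-1]
    - [[0,0,0],[0,0,0],-1]

```text
t: 7.73
tool_pos: [0.5093, 0.1844, 0.1233]
tcp_rot: [-3.141, -0.001, 2.844]
wrist_force: [3.3, -1.4, -3.4]
grip_width: 0.0179
gripper_force: 29.9
```

Request:
arm_command:
  plan:
    - [[0,0,0],[0.5,0,2],-1]
    - [[0,0,0],[0.5,0,2],-1]
    - [[0,0,0],[0.5,0,2],-1]
    - [[0,0,0],[0,0,2],-1]
    - [[0,0,0],[0,0,0],-1]
    - [[0,0,0],[0,0,0],-1]

```text
t: 8.23
tool_pos: [0.5078, 0.1849, 0.1152]
tcp_rot: [-3.141, -0.001, 2.844]
wrist_force: [2.3, -1.3, -3.8]
grip_width: 0.018
gripper_force: 29.9
```

Request:
arm_command:
  plan:
    - [[0,0,0],[0,0,1.5],-1]
    - [[0,0,0],[0,0,1.5],-1]
    - [[0,0,0],[0,0,1.5],-1]
    - [[0,0,0],[0,0,1.5],-1]
    - [[0,0,0],[0,0,0],-1]
    - [[0,0,0],[0,0,0],-1]

```text
t: 8.73
tool_pos: [0.508, 0.185, 0.1094]
tcp_rot: [-3.141, -0.0, 2.844]
wrist_force: [0.5, -1.7, -3.5]
grip_width: 0.0175
gripper_force: 29.9
```

Request:
arm_command:
  plan:
    - [[0,0,0],[0,0,1.5],-1]
    - [[0,0,0],[0,0,1.5],-1]
    - [[0,0,0],[0,0,1],-1]
    - [[0,0,0],[0,0,1],-1]
    - [[0,0,0],[0,0,0],-1]
    - [[0,0,0],[0,0,0],-1]

```text
t: 9.23
tool_pos: [0.5081, 0.1847, 0.1045]
tcp_rot: [-3.141, 0.0, 2.844]
wrist_force: [1.4, -4.6, -0.7]
grip_width: 0.0177
gripper_force: 29.9
```

The contact pushes the pin towards −y, so I'll yield that way as it goes down.

Request:
arm_command:
  plan:
    - [[0,0,0],[-0.3,-0.7,0],-1]
    - [[0,0,0],[0,-0.3,1],-1]
    - [[0,0,0],[0,0,1],-1]
    - [[0,0,0],[0,0,1],-1]
    - [[0,0,0],[0,0,0],-1]
    - [[0,0,0],[0,0,0],-1]

```text
t: 9.73
tool_pos: [0.5081, 0.1839, 0.1014]
tcp_rot: [-3.141, -0.0, 2.844]
wrist_force: [1.7, -3.0, -3.0]
grip_width: 0.0175
gripper_force: 29.9
```

Request:
arm_command:
  plan:
    - [[0,0,0],[-0.1,-0.4,1],-1]
    - [[0,0,0],[0,0,1],-1]
    - [[0,0,0],[0,0,1],-1]
    - [[0,0,0],[0,0,1],-1]
    - [[0,0,0],[0,0,0],-1]
    - [[0,0,0],[0,0,0],-1]

```text
t: 10.23
tool_pos: [0.5081, 0.1837, 0.0974]
tcp_rot: [3.141, -0.0, 2.844]
wrist_force: [1.1, -1.1, -3.7]
grip_width: 0.0181
gripper_force: 29.9
```

Nearly home, with 2.8 mm left; I'll press lightly until the collar meets the ring.

Request:
arm_command:
  plan:
    - [[0,0,0],[0,0,1],-1]
    - [[0,0,0],[0,0,1],-1]
    - [[0,0,0],[0,0,0.8],-1]
    - [[0,0,0],[0,0,0.5],-1]
    - [[0,0,0],[0,0,0],-1]
    - [[0,0,0],[0,0,0],-1]

```text
t: 10.73
tool_pos: [0.5082, 0.1836, 0.0945]
tcp_rot: [3.141, 0.0, 2.844]
wrist_force: [0.6, -0.9, 0.9]
grip_width: 0.018
gripper_force: 29.9
```

Request:
arm_command:
  plan:
    - [[0,0,0],[0,0,0.5],-1]
    - [[0,0,0],[0,0,0.5],-1]
    - [[0,0,0],[0,0,0],-1]
    - [[0,0,0],[0,0,0],-1]

```text
t: 11.07
tool_pos: [0.5084, 0.1837, 0.0943]
tcp_rot: [3.141, 0.001, 2.844]
wrist_force: [-2.0, -2.3, 12.9]
grip_width: 0.0178
gripper_force: 29.9
```

Firm stop at home height (TCP 94.3 mm). Release.

Request:
arm_command:
  plan:
    - [[0,0,0],[0,0,-0.7],-1]
    - [[0,0,0],[0,0,0],0]
    - [[0,0,0],[0,0,0],0]
    - [[0,0,0],[0,0,0],0]
    - [[0,0,0],[0,0,0],0]
    - [[0,0,0],[0,0,0],0]
    - [[0,0,0],[0,0,0],0]
    - [[0,0,0],[0,0,0],0]

```text
t: 11.73
tool_pos: [0.5081, 0.1836, 0.0939]
tcp_rot: [-3.142, -0.0, 2.844]
wrist_force: [0.0, -0.9, -0.1]
grip_width: 0.046
gripper_force: 0.0
```

Request:
arm_command:
  plan:
    - [[0,0,0],[0,0,-5],0]
    - [[0,0,0],[0,0,-15],0]
    - [[0,0,0],[0,0,-25],0]
    - [[0,0,0],[0,0,-30],0]
    - [[0,0,0],[0,0,-30],0]
    - [[0,0,0],[0,0,-20],0]
    - [[0,0,0],[0,0,-10],0]
    - [[0,0,0],[0,0,-5],0]
    - [[0,0,0],[0,0,0],0]
    - [[0,0,0],[0,0,0],0]

```text
t: 12.57
tool_pos: [0.5076, 0.1834, 0.233]
tcp_rot: [-3.141, -0.001, 2.844]
wrist_force: [0.9, -0.3, -0.5]
grip_width: 0.0461
gripper_force: 0.0
```

```bash
python3 - <<'E'
from h import *
im,d=grab_frame('side'); save('s4.png',cv2.resize(im[120:300,180:360],None,fx=3.3,fy=3.3,interpolation=2))
E
```

```text
(no output)
```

View pics/s4.png

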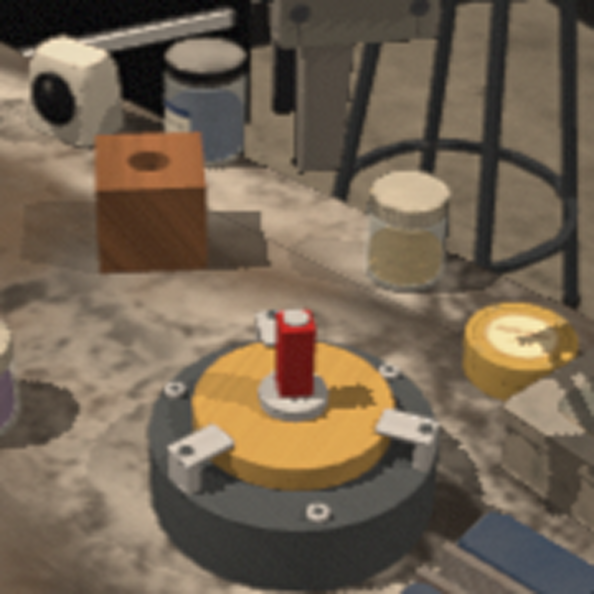

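The pin stands upright with its collar flat on the centred ring at crop (294,395), the gripper is clear, and the jars and tin are untouched.

```bash
python3 -c "
from station import job
print(job.sign_off())"
```

```text
the job is handed in; nothing more can be done
None
```

The taper pin is home in the base hole with its collar flat on the realigned ring and released; the jars and wax tin were not disturbed, and the job was handed in after about 12.6 s of robot time (no verdict was returned).

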